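# Open the child-safe counter cupboard past its hidden catch

## Task

Open the door of the wider of the two small wooden cupboards on the worktop wide, well past forty-five degrees. It stands ajar, held by its child-safety catch: reach down through the gap behind the door's top edge, push the white catch plate down and, while it is down, pull the door open; then let go. Leave the narrower cupboard's door ajar as it stands.

Things in the scene. Friction and masses are not known exactly. Their poses are not given: they have to be found in the camera images.
- wide_door (a joint): Opening angle (rad) of the wider cupboard's door: 0 shut, grows as it swings out towards the robot, stop at 1.75. Light wood cupboard 220 mm wide, 140 deep, 200 high, fixed. Door 14 mm thick, upper edge 198 mm above the worktop, hinged upright on its left edge seen from the robot; starts ajar at 0.25 to 0.28, the catch stops it at 0.29. Stays where left. Brass knob on its front, 95 mm up.
- wide_catch (a joint): How far (m) its catch is pushed down: 0 at rest, 0.020 at the lower stop; a spring lifts it (2.4 N at rest, 6.4 N at the stop). White level plate carried on the door's inner side, 34 mm wide along the door, 2 to 79 mm behind it, 20 mm below its upper edge; a hook at the far end rises behind the cupboard's front rail. 8 mm down frees it; past a door angle of 0.35 it may rise again.
- wide_pad (a point): Point on the wide door at the unpressed plate's top, mid-width, 22 mm behind the door; turns with the door, does not sink with the plate. Axes: z up, x square to the door, into the cupboard, y along the door to the hinge. Here the panel spans x -36 to -22 mm, hinge axis x -22, y +175, free edge y -45. Gap from door to cupboard front about 42 to 50 mm, open from above: one finger, or both closed.
- narrow_door (a joint): Opening angle (rad) of the narrower cupboard's door (140 mm wide, otherwise like the wider one, also 200 mm high and hinged on its left edge, with the same catch). It starts ajar at 0.42 to 0.47 and is to stay so.

How it is judged:
On the way, in this order (a step that is already met when the one before it is completed fails the run):
1. the wider cupboard's catch is pushed down by more than 6 mm while its door is still ajar (value of joint wide_catch above 0.006 m and value of joint wide_door below 0.34 rad), for 0.1 s.
2. the wider cupboard's door is open by more than 0.8 rad (value of joint wide_door above 0.8 rad), for 0.1 s.
At the end, for the whole second after the job is handed in: The wider cupboard's door stands open by more than 0.8 rad (46 degrees) and at rest, its catch is let go (within 3 mm of its upper position), and the narrower cupboard's door is still ajar between 0.3 and 0.6 rad (value of joint wide_door above 0.8 rad and velocity of joint wide_door between -0.05 and 0.05 rad/s and value of joint wide_catch below 0.003 m and value of joint narrow_door between 0.3 and 0.6 rad); the robot touches nothing.
It fails at once if the narrower cupboard's door is moved (shut below 0.3 rad or opened past 0.6 rad) (value of joint narrow_door below 0.3 rad or value of joint narrow_door above 0.6 rad).
It also fails if it takes over 32 s, if anything falls off the work surface, if the arm or the gripper's body presses on something with over 40 N, if the wrist force passes 120 N, or if a joint passes its speed limit or range.

## Robot

A 6-joint arm with a two-finger parallel gripper is mounted at the origin on a cart in front of the work surface, level with it; the furniture and walls round the work are solid. World frame = base frame: x ahead of the robot, y to its left, z up, the work surface at z = 0. Lengths are in m, angles in rad, forces in N, time in s.
With the tool pointing down it reaches from about 0.35 to 0.85 m from the base axis. Payload 8.1 kg.
Tool frame: the origin (TCP) lies between the finger pads; the fingertips stand 14 mm ahead of it and the grasp point (between the pads) lies 5 mm behind it; z points along the fingers, y is the direction in which the jaws open and shut (so a half turn about z gives the same grasp; the last joint's range is limited). The gripper opens to 85 mm and grips with 20 to 120 N. Pads are 22 mm wide; open, the fingers measure 114 mm over their backs; the gripper's body (76 mm by 85 mm) begins 54 mm behind the grasp point. The pads swing forward as they close: fully open they stand 13 mm farther back than shut.
Start: joints at [-1.337, 0.13, 1.488, -0, 1.523, -0.085], TCP at [0.188, -0.57, 0.245] pointing down, gripper open.
Joint ranges: [-2.96, 2.96], [-0.89, 2.26], [0.02, 2.5], [-1.34, 4.48], [0, 2.73], [-2.66, 2.66]. Speed limits (rad/s): [2.39, 2.39, 2.79, 3.14, 3.14, 3.14].

## Interface

Orientations are given as [roll, pitch, yaw] about the fixed x, y, z axes, in that order (R = Rz(yaw) Ry(pitch) Rx(roll)).
In Python, from station import * gives the robot as it stands. Calls block until the motion is done:
- move_ptp(position, orientation): joint-space move of the TCP to a pose.
- line_to(position, vel=0.15, attitude=None): straight line of the TCP; attitude=None keeps the orientation; vel is the mean speed in m/s.
- goto_joints(angles): joint-space move.
- gripper_to(opening, newtons=None): finger opening in m; newtons is the grip in N (None keeps the last); returns when the fingers have stopped.
- wait(seconds).
- solve_ik(position, orientation): joint angles nearest the present ones, or None.
- sense(): the state.
- grab_frame(name): name is "side" or "top" or "wrist"; returns a dict with "pixels" (480x640x3 uint8, red, green, blue), "z_map" (480x640 float32, m along the optical axis (not along the pixel's ray), 0 where there is no reading), "camera_matrix" (3x3 intrinsics, pixels), "position" and "rotation" of the camera in the world; the wrist camera has in their place "T_tool_cam" (4x4, takes a point from camera to tool coordinates, whose origin is the TCP and whose axes are the flange's). Camera axes: x right, y down, z forward; pixel columns grow to the right and rows downward; lengths in m; the calibration is good to about 2 mm. The wrist camera is an equidistant fisheye: a pixel r from the principal point sees the ray r / f radians off the axis. A picture is of the moment at which its call begins: read the wrist's pose just before it.
A pose or a line that the arm cannot do raises Unreachable and nothing moves.
- finish_job(): hands the job in, once; it reports no verdict.
The state is a dict: "time": time; "joint_positions": joint angles; "qd": joint speeds; "tau": joint torques, N m; "tcp_pos": TCP position; "orientation": TCP orientation; "force": force on the tool from outside, world axes, zero at the start; "moment": the same for the moment, N m; "gripper_width": finger opening in m.
Only numpy, scipy, OpenCV 4.12 (cv2) and the standard library are available. Lean on these libraries where they do the work, as an engineer would, in place of code of your own. Each camera call takes 0.05 s, during which the arm holds its last target.

## Working session

There is one attempt and no reset: what is moved stays moved. The work goes in short steps, each a Python script; the robot and the scene stay as the last script left them, time stands still between calls to the robot, and variables do not carry over. Pictures are saved under pics/ and viewed, and the job is handed in when it is done.

```bash
mkdir -p pics
python3 - <<'E'
from station import *
import cv2,numpy as np
for n in ["side","top"]:
    f=grab_frame(n); cv2.imwrite(f"pics/{n}0.png",f["pixels"][:,:,::-1]); np.savez(f"{n}0.npz",**f)
    print(n,f["camera_matrix"],f["position"],f["rotation"])
print(sense())
E
```

```text
side [[468.85214651   0.         328.68464547]
 [  0.         468.85214651 237.67008683]
 [  0.           0.           1.        ]] [-0.09541617  0.01277477  0.87949399] [-2.41807425  0.01317727 -1.77650159]
top [[587.98262288   0.         328.24985657]
 [  0.         587.98262288 235.4615259 ]
 [  0.           0.           1.        ]] [-0.14519794 -0.15974935  1.04039966] [-2.48664670e+00 -3.72660812e-04 -1.49861558e+00]
{'time': 0.1, 'joint_positions': array([-1.33740566e+00,  1.31120881e-01,  1.48918102e+00, -1.26935396e-05,
        1.52301110e+00, -8.54047235e-02]), 'qd': array([ 1.55821518e-03, -1.40508830e-03, -5.02958219e-03, -5.22854453e-05,
        4.10077466e-04,  2.13394516e-04]), 'tau': array([ 1.14376962e-03, -5.70952749e+01, -5.01942587e+01, -6.70145846e-05,
        8.16162850e-03,  8.51061941e-06]), 'tcp_pos': array([ 0.18795619, -0.5692931 ,  0.24432243]), 'orientation': array([-3.13987750e+00, -1.34115090e-04,  3.18795891e-01]), 'force': array([0.32823053, 0.16570408, 0.57666679]), 'moment': array([0.02360177, 0.01902953, 0.02234335]), 'gripper_width': 0.08566227231811781}
```

View pics/side0.png

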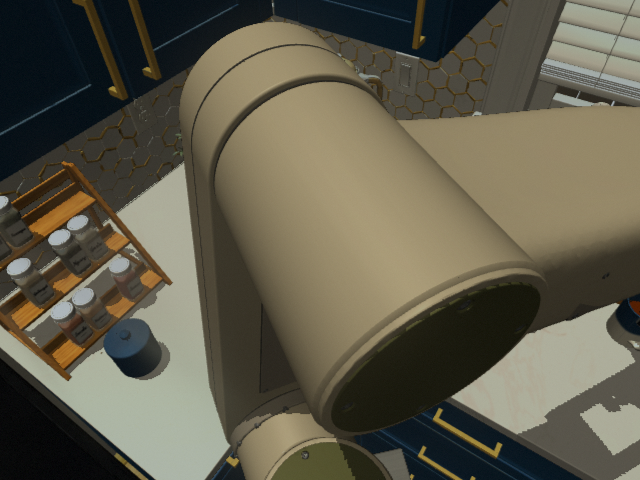

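View pics/top0.png

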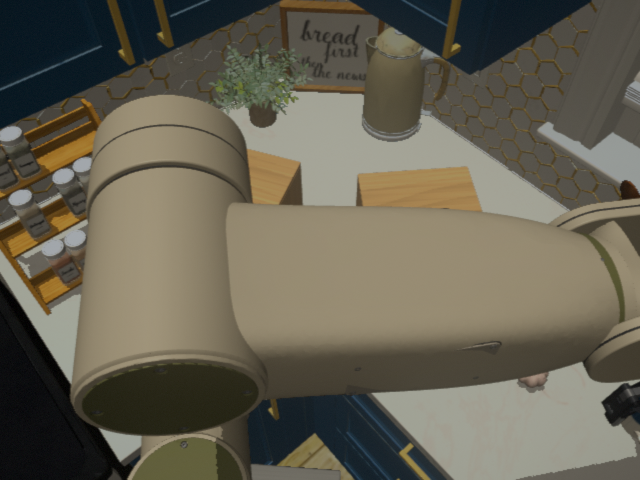

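Run:
```python
from station import *
import cv2,numpy as np
line_to([0.25,-0.50,0.45],vel=0.3)
s=sense()
f=grab_frame("wrist"); cv2.imwrite(f"pics/w1.png",f["pixels"][:,:,::-1]); np.savez("w1.npz",tp=s["tcp_pos"],to=s["orientation"],**f)
print(f["camera_matrix"],f["T_tool_cam"],s["time"],s["tcp_pos"])
f=grab_frame("top"); cv2.imwrite(f"pics/top1.png",f["pixels"][:,:,::-1]); np.savez("top1.npz",**f)
```

```text
[[371.64829954   0.         320.52132291]
 [  0.         371.64829954 244.83347438]
 [  0.           0.           1.        ]] [[ 2.21024278e-03 -9.55674128e-01 -2.94418199e-01  7.51827422e-02]
 [ 9.99997556e-01  2.09714285e-03  6.99862358e-04  2.22317655e-04]
 [-5.14033276e-05 -2.94419027e-01  9.55676427e-01 -1.28140643e-01]
 [ 0.00000000e+00  0.00000000e+00  0.00000000e+00  1.00000000e+00]] 1.0 [ 0.24966855 -0.50002138  0.44794159]
```

View pics/w1.png

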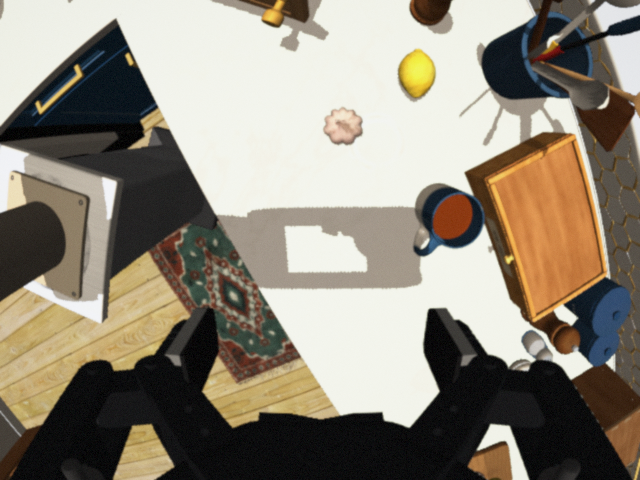

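View pics/top1.png

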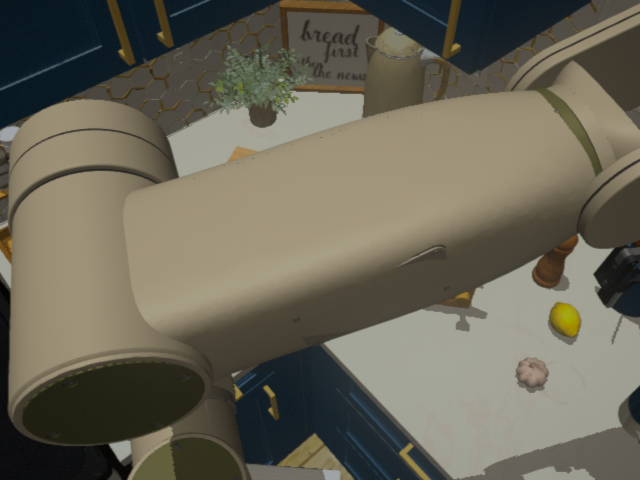

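Run:
```python
from station import *
import cv2,numpy as np
move_ptp([0.45,-0.08,0.48],[np.pi,0,0.0])
s=sense()
f=grab_frame("wrist"); cv2.imwrite(f"pics/w2.png",f["pixels"][:,:,::-1]); np.savez("w2.npz",tp=s["tcp_pos"],to=s["orientation"],**f)
print(s["time"],s["tcp_pos"],s["orientation"])
```

```text
2.8 [ 0.44997679 -0.08068157  0.47972123] [ 3.14147109e+00  4.53449638e-04 -7.02200931e-04]
```

View pics/w2.png

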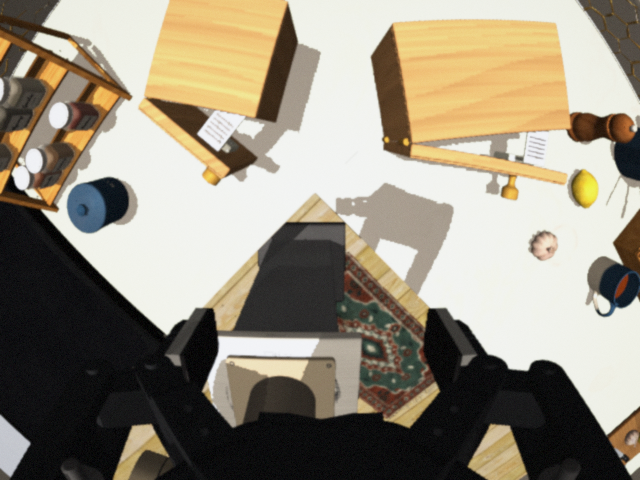

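```bash
cat > h.py <<'E'
import numpy as np
from scipy.spatial.transform import Rotation as R
def load(n):
    return dict(np.load(n))
def ray(f,uv):
    K=f["camera_matrix"]; d=np.array([(uv[0]-K[0,2])/K[0,0],(uv[1]-K[1,2])/K[1,1]]); r=np.linalg.norm(d)
    v=np.array([*(d/max(r,1e-9)*np.sin(r)),np.cos(r)])
    T=f["T_tool_cam"]; Rw=R.from_euler("xyz",f["to"]).as_matrix()
    return f["tp"]+Rw@T[:3,3], Rw@T[:3,:3]@v, v
def onz(f,uv,z):
    o,d,_=ray(f,uv); return o+d*(z-o[2])/d[2]
def dep(f,uv):
    o,d,v=ray(f,uv); z=f["z_map"][int(round(uv[1])),int(round(uv[0]))]; return o+d*z/v[2]
E
python3 - <<'E'
from h import *
import cv2
f=load("w2.npz")
p=f["pixels"][90:220,360:610][:,:,::-1]
cv2.imwrite("pics/z2.png",cv2.resize(p,None,fx=3.2,fy=3.2,interpolation=cv2.INTER_CUBIC))
for uv in [(460,160),(500,165),(540,172),(537,147),(222,128),(480,80),(240,60)]: print(uv,dep(f,uv).round(4),onz(f,uv,.198).round(4))
E
```

```text
(460, 160) [ 0.5009 -0.2416  0.1966] [ 0.501  -0.2411  0.198 ]
(500, 165) [ 0.4985 -0.2937  0.1988] [ 0.4984 -0.2942  0.198 ]
(540, 172) [ 0.4939 -0.3549  0.1965] [ 0.494  -0.3539  0.198 ]
(537, 147) [ 0.5247 -0.3589  0.1785] [ 0.5248 -0.3463  0.198 ]
(222, 128) [0.5348 0.0338 0.178 ] [0.5343 0.0284 0.198 ]
(480, 80) [ 0.5965 -0.2627  0.2001] [ 0.5969 -0.2636  0.198 ]
(240, 60) [0.6103 0.0072 0.1993] [0.6106 0.0074 0.198 ]
```

View pics/z2.png

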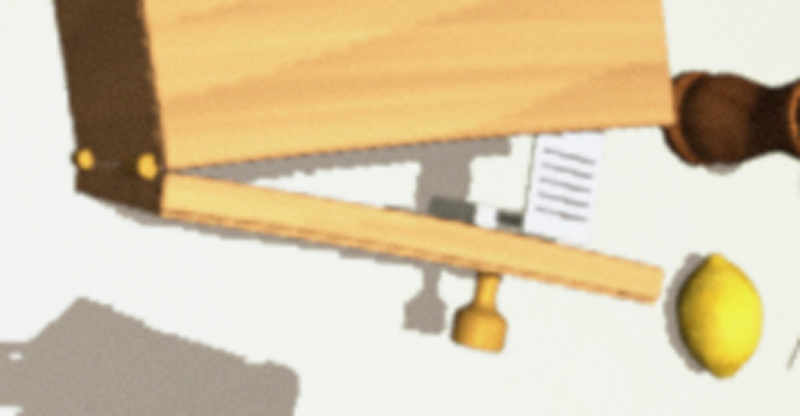

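Run:
```python
from h import *
import cv2
f=load("w2.npz")
P=[(u,v,dep(f,(u,v))) for u in range(395,585) for v in range(125,200) if f["z_map"][v,u]>0]
px=f["pixels"].astype(int)
pts=np.array([onz(f,(u,v),.198)[:2] for u,v,p in P if abs(p[2]-.198)<.008 and px[v,u,0]-px[v,u,2]>60 and px[v,u,0]>150])
a=(np.array([410.9,143.8]),np.array([566.9,173.8]))
A,B=[onz(f,x,.198)[:2] for x in a]
print("hand corners",A,B,np.linalg.norm(B-A))
d=(B-A)/np.linalg.norm(B-A); n=np.array([-d[1],d[0]])
if n[0]<0:n=-n
q=(pts-A)@np.c_[d,n]
print(d,n)
# inner & outer edge by bins
for c in np.arange(.02,.22,.02):
    m=(abs(q[:,0]-c)<.004)&(abs(q[:,1])<.03); print(c.round(2),m.sum(),q[m,1].min().round(4),q[m,1].max().round(4))
m=abs(q[:,1]+.007)<.006; print(q[m,0].min(),q[m,0].max())
# plate: white pixels at z .178
w=np.array([[u,v] for u,v,p in P if abs(p[2]-.178)<.005 and px[v,u].min()>150])
W=np.array([onz(f,x,.178)[:2] for x in w]); qq=(W-A)@np.c_[d,n]
k=(qq[:,0]>.14);print(len(w),qq[k].min(0),qq[k].max(0),qq[k].mean(0))
# cupboard front edge
for uv in [(420,141),(480,136.5),(566,130)]: x=onz(f,uv,.2);print(x,(x[:2]-A)@np.c_[d,n])
```

```text
hand corners [ 0.51639899 -0.18130049] [ 0.49515708 -0.39857839] 0.2183137839874922
[-0.09729992 -0.99525511] [ 0.99525511 -0.09729992]
0.02 209 -0.0158 0.025
0.04 187 -0.0158 0.0284
0.06 155 -0.0149 0.0298
0.08 121 -0.0152 0.0298
0.1 88 -0.015 0.03
0.12 75 -0.015 0.0009
0.14 71 -0.0154 0.0005
0.16 66 -0.0152 0.0004
0.18 64 -0.0151 0.0006
0.2 56 -0.0149 0.0003
1.3767417417979888e-05 0.21861612437968944
725 [0.15629289 0.00250878] [0.1920145  0.04997342] [0.17453332 0.0246835 ]
[ 0.52008305 -0.19121513  0.2       ] [0.00950914 0.00463127]
[ 0.53009736 -0.264297    0.2       ] [0.08126986 0.02170892]
[ 0.55131455 -0.39010829  0.2       ] [0.20441975 0.05506687]
```

```bash
cat >> h.py <<'E'
H=np.array([0.5164,-0.1813]); PSI0=np.arctan2(-0.99526,-0.0973); TH0=0.256
def local(th,along,off,z):
    a=PSI0-(th-TH0); d=np.array([np.cos(a),np.sin(a)]); n=np.array([-d[1],d[0]])
    return [*(H+d*along+n*off),z],[np.pi,0,a+np.pi/2]
E
python3 - <<'E'
from station import *
from h import *
import cv2
for th in np.arange(.256,1.3,.2):
    p,o=local(th,.175,.012,.19); q=solve_ik(p,o); print(th,np.round(p,3),o[2],None if q is None else np.round(q,2))
gripper_to(0.0,20)
p,o=local(TH0,.175,.023,.25)
move_ptp(p,o); wait(.2)
s=sense(); f=grab_frame("wrist"); cv2.imwrite("pics/w3.png",f["pixels"][:,:,::-1]); np.savez("w3.npz",tp=s["tcp_pos"],to=s["orientation"],**f)
f=grab_frame("top"); cv2.imwrite("pics/top3.png",f["pixels"][:,:,::-1])
print(p,o,{k:np.round(v,3) for k,v in s.items()})
E
```

```text
0.256 [ 0.511 -0.357  0.19 ] -0.09745370870091086 [-0.69  0.22  1.49 -0.    1.43  0.98]
0.456 [ 0.477 -0.352  0.19 ] -0.2974537087009108 [-0.72  0.14  1.58 -0.    1.42  1.15]
0.656 [ 0.443 -0.341  0.19 ] -0.497453708700911 [-0.75  0.05  1.67 -0.    1.42  1.32]
0.8560000000000001 [ 0.413 -0.323  0.19 ] -0.6974537087009107 [-0.76 -0.04  1.77 -0.    1.42  1.51]
1.056 [ 0.387 -0.3    0.19 ] -0.8974537087009109 [-0.76 -0.14  1.86 -0.    1.42  1.7 ]
1.256 [ 0.366 -0.272  0.19 ] -1.097453708700911 [-0.75 -0.24  1.94 -0.    1.43  1.92]
[np.float64(0.5222634513934631), np.float64(-0.3577075393449965), 0.25] [3.141592653589793, 0, np.float64(-0.09745370870091086)] {'time': np.float64(5.192), 'joint_positions': array([-0.68 ,  0.215,  1.382,  0.   ,  1.542,  0.987]), 'qd': array([-0.004,  0.004,  0.005, -0.   , -0.002, -0.002]), 'tau': array([-9.6000e-02, -6.1389e+01, -5.0237e+01, -1.0000e-03, -1.2000e-02,
        4.0000e-03]), 'tcp_pos': array([ 0.523, -0.357,  0.252]), 'orientation': array([ 3.14e+00, -2.00e-03, -9.60e-02]), 'force': array([-0.095,  0.623,  0.24 ]), 'moment': array([ 0.013,  0.011, -0.02 ]), 'gripper_width': np.float64(0.0)}
```

View pics/w3.png

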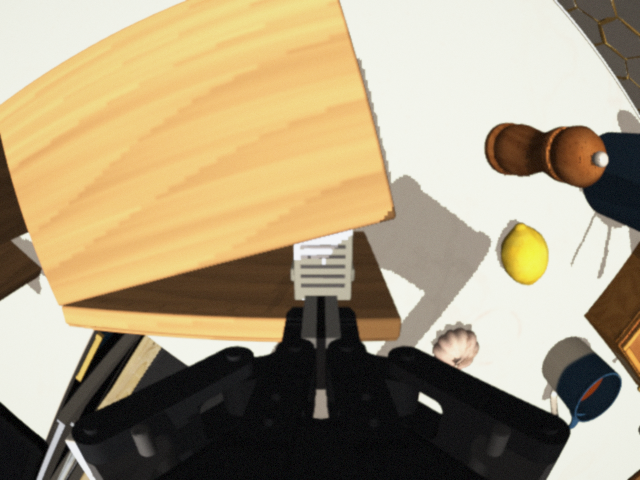

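View pics/top3.png

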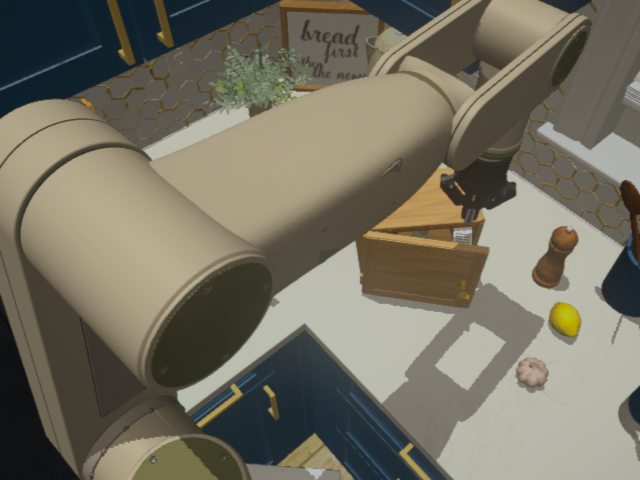

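Wrist view: the closed fingers (320,310) line up with the mid-width of the plate (325,265), and the door edge runs parallel to the jaw axis. I'm descending with force checks.

Run:
```python
from station import *
from h import *
import cv2
def rep(t):
    s=sense(); print(t,s["time"].__round__(2),s["tcp_pos"].round(4),s["force"].round(2)); return s
f0=rep("start")["force"]
for z,v in [(.205,.08),(.192,.05),(.186,.03),(.181,.03)]:
    p,o=local(TH0,.175,.023,z); line_to(p,vel=v,attitude=o); wait(.1); s=rep(z)
    if abs(s["force"]-f0).max()>9: print("stop"); break
f=grab_frame("wrist"); cv2.imwrite("pics/w4.png",f["pixels"][:,:,::-1])
```

```text
start 5.29 [ 0.5227 -0.3573  0.251 ] [0.33 0.39 0.58]
0.205 6.11 [ 0.5226 -0.358   0.2058] [ 0.63  0.28 -0.32]
0.192 6.62 [ 0.5223 -0.3577  0.1922] [0.31 0.03 0.11]
0.186 7.07 [ 0.5223 -0.3578  0.1863] [-1.03  0.27  3.9 ]
0.181 7.48 [ 0.5223 -0.3578  0.1811] [ 0.07 -0.95  3.41]
```

View pics/w4.png

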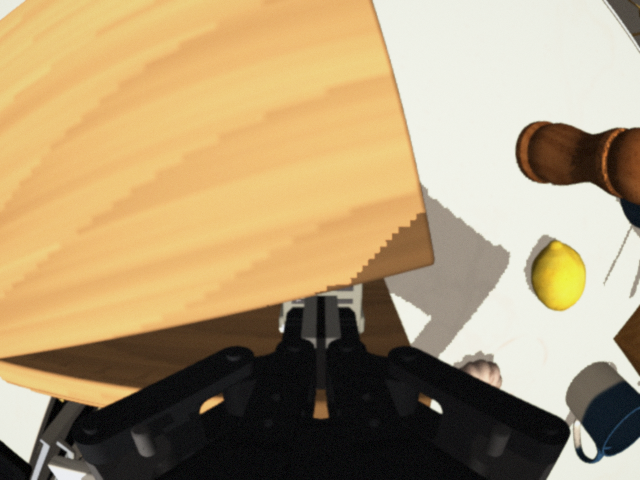

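Fingers are on the plate, and the spring force agrees. I'll press further, pull in stages, then let the catch rise past 0.4 rad.

Run:
```python
from station import *
from h import *
import cv2
def rep(t):
    s=sense(); print(t,s["time"].__round__(2),s["tcp_pos"].round(4),s["force"].round(2)); return s
def go(th,off,z,v):
    p,o=local(th,.175,off,z); line_to(p,vel=v,attitude=o); return rep((th,off,z))
go(TH0,.023,.177,.04); wait(.2); rep("pressed")
ok=True
for th in [.256,.30,.35,.40,.46]:
    s=go(th,.011,.177,.05)
    if np.linalg.norm(s["force"])>20: print("STOP"); ok=False; break
s=sense(); f=grab_frame("wrist"); cv2.imwrite("pics/w5.png",f["pixels"][:,:,::-1]); np.savez("w5.npz",tp=s["tcp_pos"],to=s["orientation"],**f)
f=grab_frame("top"); cv2.imwrite("pics/top5.png",f["pixels"][:,:,::-1])
```

```text
(0.256, 0.023, 0.177) 7.78 [ 0.5223 -0.3578  0.1771] [ 0.04 -1.12  5.31]
pressed 7.98 [ 0.5223 -0.3578  0.1774] [-0.24 -0.01  4.79]
(0.256, 0.011, 0.177) 8.38 [ 0.51   -0.3569  0.1774] [-1.84 -0.83  5.59]
(0.3, 0.011, 0.177) 8.68 [ 0.5024 -0.3564  0.1772] [-0.48 -1.77  4.99]
(0.35, 0.011, 0.177) 9.01 [ 0.4937 -0.3554  0.1772] [-0.91 -2.13  5.69]
(0.4, 0.011, 0.177) 9.33 [ 0.4851 -0.3541  0.1772] [-0.79 -2.52  5.13]
(0.46, 0.011, 0.177) 9.69 [ 0.4748 -0.3518  0.1771] [-0.25 -1.85  5.28]
```

View pics/w5.png

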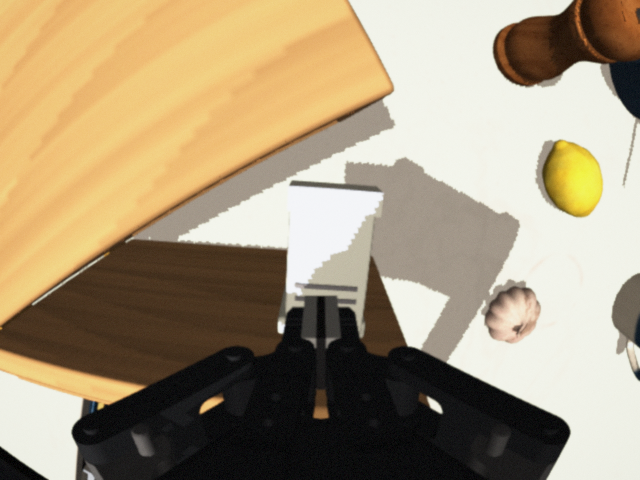

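View pics/top5.png

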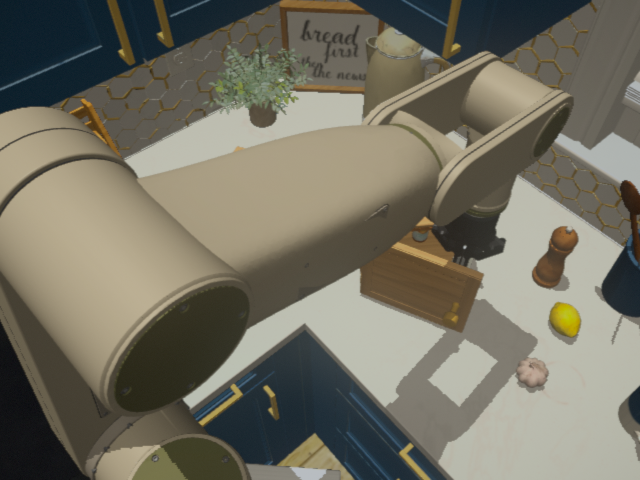

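The door follows and the hook (335,190) is clear of the cupboard front. I'll raise the fingers just off the plate and swing the door wide.

Run:
```python
from station import *
from h import *
import cv2
def rep(t):
    s=sense(); print(t,s["time"].__round__(2),s["tcp_pos"].round(4),s["force"].round(2)); return s
def go(th,off,z,v):
    p,o=local(th,.175,off,z); line_to(p,vel=v,attitude=o); return rep((round(th,2),off,z))
go(.48,.013,.197,.06)
for th in np.arange(.55,1.21,.1):
    s=go(th,.011,.197,.07)
    if np.linalg.norm(s["force"])>25: print("STOP"); break
wait(.2)
go(th,.030,.197,.06)
go(th,.030,.30,.15)
p,o=local(1.0,.175,.06,.42); line_to(p,vel=.2,attitude=o); wait(.2)
s=rep("up"); f=grab_frame("wrist"); cv2.imwrite("pics/w6.png",f["pixels"][:,:,::-1]); np.savez("w6.npz",tp=s["tcp_pos"],to=s["orientation"],**f)
f=grab_frame("top"); cv2.imwrite("pics/top6.png",f["pixels"][:,:,::-1])
```

```text
(0.48, 0.013, 0.197) 10.28 [ 0.4734 -0.3511  0.1969] [ 0.45  0.25 -0.75]
(np.float64(0.55), 0.011, 0.197) 10.62 [ 0.4596 -0.347   0.1965] [ 0.24 -0.21 -0.49]
(np.float64(0.65), 0.011, 0.197) 11.03 [ 0.4438 -0.3409  0.197 ] [-0.56 -0.26 -0.05]
(np.float64(0.75), 0.011, 0.197) 11.43 [ 0.4283 -0.3329  0.1971] [ 0.24 -0.47  0.22]
(np.float64(0.85), 0.011, 0.197) 11.82 [ 0.4136 -0.3233  0.1971] [ 0.65  0.16 -0.49]
(np.float64(0.95), 0.011, 0.197) 12.22 [ 0.4    -0.3123  0.1971] [-1.09  0.11  0.35]
(np.float64(1.05), 0.011, 0.197) 12.62 [ 0.3875 -0.3001  0.1971] [-0.36 -1.46 -0.56]
(np.float64(1.15), 0.011, 0.197) 13.03 [ 0.3763 -0.2866  0.1971] [ 0.32  1.5  -0.1 ]
(np.float64(1.15), 0.03, 0.197) 13.69 [ 0.3864 -0.3024  0.1968] [ 0.2  -0.57  0.08]
(np.float64(1.15), 0.03, 0.3) 14.53 [ 0.3861 -0.3018  0.2989] [-0.49  0.69 -0.52]
up 15.54 [ 0.4254 -0.3422  0.4187] [ 0.77 -0.77  0.08]
```

View pics/w6.png

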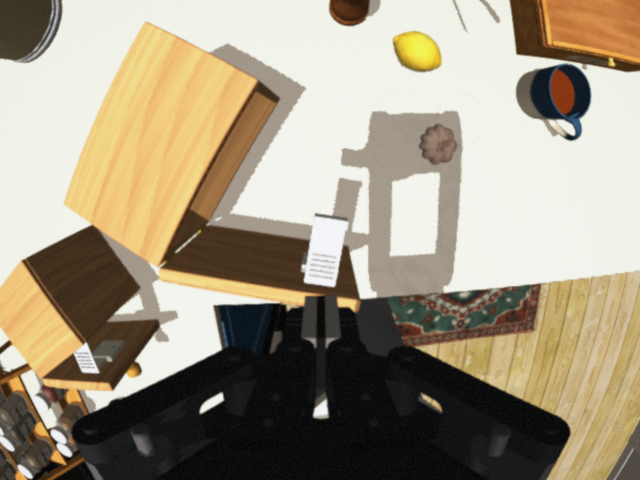

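View pics/top6.png

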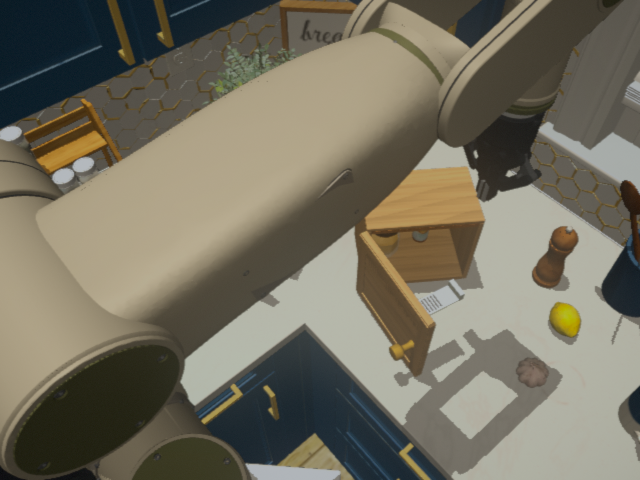

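Wide open. Now a numeric check of the door angle, catch height, and narrow door from this view.

Run:
```python
from h import *
f=load("w6.npz"); g=load("w2.npz")
A=onz(f,(161,268),.198);B=onz(f,(358,300),.198);d=(B-A)[:2];print(A,B,np.linalg.norm(d))
an=np.arctan2(d[1],d[0]);print("wide angle",(TH0+(PSI0-an+np.pi)%(2*np.pi)-np.pi))
for uv in [(325,265),(320,275),(327,235)]: print("plate z",dep(f,uv).round(4))
# narrow door inner top edge before / after
for n,h,a,b in [("before",g,(150,99),(226,180)),("after",f,(47,385),(112,386))]:
    P,Q=[onz(h,x,.198)[:2] for x in (a,b)]; print(n,P,Q,np.linalg.norm(Q-P),np.arctan2(*(Q-P)[::-1]))
import cv2
cv2.imwrite("pics/z6.png",cv2.resize(f["pixels"][300:410,0:180][:,:,::-1],None,fx=4,fy=4))
cv2.imwrite("pics/z2n.png",cv2.resize(g["pixels"][80:200,130:280][:,:,::-1],None,fx=4,fy=4))
```

```text
[ 0.51335495 -0.18433842  0.198     ] [ 0.33425251 -0.29924007  0.198     ] 0.21279115070924082
wide angle 1.1589365734844135
plate z [ 0.3805 -0.2994  0.1762]
plate z [ 0.3773 -0.2879  0.1783]
plate z [ 0.4012 -0.3254  0.1765]
before [0.5752726  0.11665128] [0.47527973 0.02575185] 0.1351343100410793 -2.4037950374834796
after [0.56472249 0.12848682] [0.48011858 0.02083387] 0.1369196111696148 -2.2368772619845267
```

View pics/z6.png

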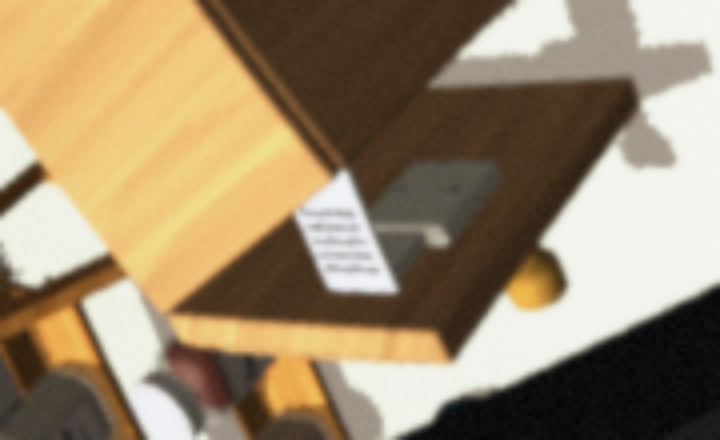

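View pics/z2n.png

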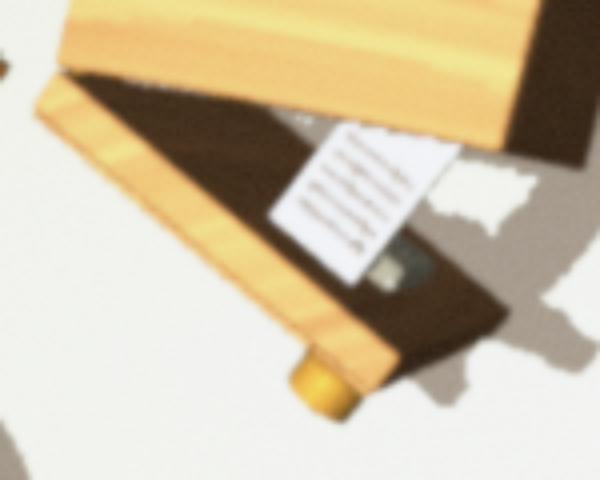

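Run:
```python
from h import *
f=load("w6.npz"); g=load("w2.npz")
for n,h,a,b in [("before",g,(145.5,98.7),(230,169.5)),("after",f,(43.5,379),(113,383.2))]:
    P,Q=[onz(h,x,.198)[:2] for x in (a,b)]; print(n,P,Q,np.linalg.norm(Q-P),np.arctan2(*(Q-P)[::-1]))
from station import *
s=sense();print(s["time"],s["force"].round(2),s["tcp_pos"])
```

```text
before [0.57632716 0.1226664 ] [0.48709812 0.02056319] 0.13559826307805706 -2.2890087335419183
after [0.57398802 0.12199018] [0.48118567 0.01446559] 0.1420345500628592 -2.282835263459255
15.6417 [0.18 0.17 0.63] [ 0.42561492 -0.34233635  0.41931358]
```

Narrow door angle unchanged (−2.289 vs −2.283), and the robot is clear of everything. Handing in.

```bash
python3 -c "
from station import *
print(finish_job())"
```

```text
the job is handed in; nothing more can be done
None
```

The wider cupboard's door now stands open at about 1.16 rad, and I have handed the job in. No verdict is reported, so this rests on my own checks.

I found the door and catch plate in a wrist-camera picture. With the gripper closed, I reached down behind the door's top edge and pressed the plate about 15 mm. Holding it down, I drew the door out to 0.46 rad, then lifted the fingers off the plate and swung the door the rest of the way. Finally I backed off and raised the gripper clear.

**Last checks, at about 15.6 s:**
- **Catch:** its plate measured 0.176 to 0.178 m high, against a rest height of 0.178 m, so it has been let go.
- **Narrow door:** its direction measured −2.289 rad before and −2.283 rad after, so it has not moved. A first rough reading, from poorly picked pixels, had shown a difference of 0.17 rad. I picked the same edge corners again in enlarged pictures of both views, and that difference went away.
- **Forces:** they stayed below about 7 N at the points where I read them, and the gripper was in free air when I handed in.

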